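# Lay out the switchgear kit in its nests

### The job

Lay out the kit for the next control box: put the contactor, the circuit breaker, the isolator switch and the cable gland each into the plywood nest whose recess has its shape, upright and resting flat on the recess floor. Set them down rather than dropping them, and do not push the little green circuit board about.

Things in the scene. Friction and masses are not known exactly. Their poses are not given: they have to be found in the camera images.
- contactor: Contactor, an upright grey plastic block (mm): base 70 (x) x 55 (y) x 46 high, raised middle 44 (x) x 55 (y) up to 66 with a small black patch (67) on top, three steel screw heads on each end shoulder. The broadest part. Origin: centre of its underside; z up, x along the 70 side. Flat plumb faces 55 apart across y: grip there. 0.2 to 0.43 kg.
- breaker: Two-pole circuit breaker, a long narrow white plastic block standing upright (mm): base 86 (x) x 36 (y) x 44 high, raised middle 46 (x) x 36 (y) up to 60, two small black toggles on top (to 67). Origin: centre of its underside; z up, x along the 86 side. Flat faces 36 apart across y: grip there. 0.15 to 0.31 kg.
- isolator: Rotary isolator switch, upright (mm): square grey body 48 x 48, yellow top plate of the same square at 45 high, on it a red handle (does not turn): a disc 34 across with a bar 36 x 11 along x, up to 64 high. Origin: centre of its underside; z up, x and y along the square's sides. Grip the square body by either pair of parallel sides. 0.12 to 0.26 kg.
- gland: Cable gland, a round white plastic fitting standing upright (mm): straight cylinder 42 in diameter up to 36 high, then narrowing to a cap at 52 with a black spot on top. Origin: centre of its underside; z up. Round: any yaw. 0.04 to 0.10 kg.
- nest_contactor: Nest for the contactor (mm): plywood block 98 x 83, 16 high, fixed to the bench, with a broad rectangular recess 82 (x) x 67 (y) in its top, 12 deep, black floor 4 above the bench. Origin: centre of the block's underside (the seated part's origin is 4 above it); z up, x along the recess's long side.
- nest_breaker: Nest for the breaker (mm): plywood block 114 x 64, 16 high, fixed to the bench, with a long narrow rectangular recess 98 (x) x 48 (y) in its top, 12 deep, black floor 4 above the bench. Origin: centre of the block's underside (the seated part's origin is 4 above it); z up, x along the recess's long side.
- nest_isolator: Nest for the isolator (mm): plywood block 76 x 76, 16 high, fixed to the bench, with a square recess 60 x 60 in its top, 12 deep, black floor 4 above the bench. Origin: centre of the block's underside (the seated part's origin is 4 above it); z up, x and y along the recess's sides.
- nest_gland: Nest for the gland (mm): plywood block 70 x 70, 16 high, fixed to the bench, with a round recess 54 in diameter in its top, 12 deep, black floor 4 above the bench. Origin: centre of the block's underside (the seated part's origin is 4 above it); z up.
- board: Bystander (mm): small loose green circuit board 44 x 28, 18 high with its heat sink and two capacitors, lying among the parts. Origin: centre of its underside. A brass ring (36 across, 8 high) and a grey terminal strip (44 x 18 x 18) lie about likewise; their centres are 80 or more from those of parts and nests.
Mind the look-alikes: they are no part of the job. What is shaped like the contactor but blue is not meant.

How it is judged:
By the outcome, as a careful person would: the job done as asked, in the order asked, and still so for the second after the job is handed in, with the robot touching nothing.
It also fails if it takes over 107 s, if anything falls off the work surface, if the arm or the gripper's body presses on something with over 40 N, if the wrist force passes 120 N, or if a joint passes its speed limit or range.

### The arm

A 6-joint arm with a two-finger parallel gripper is mounted at the origin on the work surface. World frame = base frame: x ahead of the robot, y to its left, z up, the work surface at z = 0. Lengths are in mm, angles in rad, forces in N, time in s.
With the tool pointing down it reaches from about 400 to 925 mm from the base axis. Payload 12.5 kg.
Tool frame: the origin (TCP) lies on the mounting face of the last link; the fingertips stand 190 mm ahead of it and the grasp point (between the pads) lies 171 mm ahead of it; z points along the fingers, y is the line along which they close (so a half turn about z gives the same grasp; the last joint's range is limited). The gripper opens to 95 mm and grips with 3 to 60 N. Pads are 20 mm wide; open, the fingers measure 119 mm over their backs; the gripper's body (75 mm by 180 mm) begins 59 mm behind the grasp point.
Start: joints at [-1.278, 0.491, 1.559, -0, 1.092, -0.106], TCP at [242.714, -575.947, 404.761] pointing down, gripper open.
Joint ranges: [-3.1, 3.1], [-0.84, 2.19], [0.05, 2.79], [-1.13, 4.28], [0.06, 2.93], [-2.69, 2.69]. Speed limits (rad/s): [2.22, 2.22, 2.79, 3.14, 3.14, 3.14].

### API

Orientations are given as [roll, pitch, yaw] about the fixed x, y, z axes, in that order (R = Rz(yaw) Ry(pitch) Rx(roll)).
In Python, from cell import * gives the robot as it stands.
- The arm moves only by the tool arm_command, never from a script. Its argument "rows" is a list that holds one entry, the list of rows, each a list of 7 numbers: the shift along the tool's x, y, z normalised to -1 to 1, where 1 is 0.15 m, then the turn, a rotation vector about the tool's x, y, z normalised to -1 to 1, where 1 is 360 degrees, then the opening, from -1 (shut) to 1 (fully open). A call has 1 to 10 rows; each row is the pose to reach, as a shift and turn from the pose commanded when the call began, along the tool's axes at that moment, turning the shorter way round; what a row does not reach only later rows make up. A row lasts 1/12 s, in which the tool goes at most 41.7 mm and 7.16 degrees, less where a joint would pass 70% of its speed; a pose out of reach is approached as far as the arm can. A call with a number of a shift or a turn outside -1 to 1 is refused whole. A call with a gripper value outside its range is refused whole. The fingers move at their own pace and stop on an object; the grip force is fixed at half the most. Time passes only in rows, so rows that repeat a pose let the fingers close. It gives the time, the measured TCP pose, the force, the opening and the grip force at its end, in the units of the state.
- state(): the state, without advancing time (a new reading comes with each control period).
- read_camera(name): name is "side" or "top" or "wrist"; returns (picture, depth): 420x560x3 uint8, red, green, blue; 420x560 float32, mm along the optical axis (not along the pixel's ray), 0 where there is no reading.
- get_calibration(name): a dict with "camera_matrix" (3x3 intrinsics, pixels), "position" and "orientation" of the camera in the world; the wrist camera has in their place "hand_eye" (4x4, takes a point from camera to tool coordinates, whose origin is the TCP and whose axes are the flange's). Camera axes: x right, y up, looking along -z (the intrinsics and any distortion apply to the point x, -y, -z); pixel columns grow to the right and rows downward; lengths in mm; the calibration is good to about 2 mm. The wrist camera is an equidistant fisheye: a pixel r from the principal point sees the ray r / f radians off the axis. A picture is of the moment at which its call begins: read the wrist's pose just before it. get_calibration takes no time and is no camera call.
- job_done(): hands the job in; it is judged then, once.
The state is a dict: "t": time; "joints": joint angles; "qvel": joint speeds; "tau": joint torques, N m; "eef_pos": TCP position; "tcp_rot": TCP orientation; "ft_force": force on the tool from outside, world axes, zero at the start; "moment": the same for the moment, N m; "opening": opening from 0.0 (shut) to 1.0 (fully open); "grip_force": force on a finger pad.
Only numpy, scipy, OpenCV 4.12 (cv2) and the standard library are available. Lean on these libraries where they do the work, as an engineer would, in place of code of your own. Each camera call takes 0.05 s, during which the arm holds its last target. There are 200 camera calls.

## Working session

There is one attempt and no reset: what is moved stays moved. The work goes in short steps, Python scripts to look and compute and a tool call to move; the robot and the scene stay as the last step left them, time stands still between calls to the robot, and variables do not carry over. Pictures are saved under pics/ and viewed, at most 14 in all, crops included, and the job is handed in when it is done.

Besides the shell and the picture viewer there is one more tool, called after "Emit:" as a command line: name --argument value ..., lists and objects as JSON in quotes. arm_command: Moves the arm, as the interface text tells. Its arguments: {"type":"object","properties":{"rows":{"type":"array","items":{"type":"array","items":{"type":"array","items":{"type":"number","minimum":-1,"maximum":1}}}}},"required":["rows"]}

```bash
mkdir -p pics; python3 - <<'E'
from cell import *
import cv2,numpy as np
print(state())
for n in ("side","top","wrist"):
    print(n,get_calibration(n))
    p,d=read_camera(n); np.savez(f"{n}0.npz",p=p,d=d)
    cv2.imwrite(f"pics/{n}0.png",cv2.resize(p[:,:,::-1],(800,600)) )
    print(d.min(),d.max())
E
```

```text
{'t': 0.0, 'joints': array([-1.27760683e+00,  4.91557089e-01,  1.55947885e+00,  9.02740269e-07,
        1.09171474e+00, -1.05595975e-01]), 'qvel': array([-0.00021977,  0.0016035 ,  0.00014608,  0.00056677,  0.00201969,
       -0.00072446]), 'tau': array([ 6.72186070e-04, -6.12644434e+01, -2.58184505e+01,  6.93126116e-02,
        4.82182286e-02, -9.44367912e-05]), 'eef_pos': array([ 242.69772519, -575.9063346 ,  404.15304015]), 'tcp_rot': array([-3.14044116e+00, -1.22852028e-04,  3.98784986e-01]), 'ft_force': array([-0.0672108 ,  0.32889225, -0.4009056 ]), 'moment': array([0.03482   , 0.02369942, 0.0287224 ]), 'grip_force': 0.0, 'opening': 0.9998958483672699}
side {'camera_matrix': array([[540.08318702,   0.        , 280.09249241],
       [  0.        , 540.08318702, 213.65286307],
       [  0.        ,   0.        ,   1.        ]]), 'position': array([-88.85897217, 557.19236124, 844.47407585]), 'orientation': array([ 0.77351246,  0.00754933, -2.34094201])}
0.0 3641.9402
top {'camera_matrix': array([[426.85985049,   0.        , 287.29221533],
       [  0.        , 426.85985049, 209.83265853],
       [  0.        ,   0.        ,   1.        ]]), 'position': array([414.80133013,   6.24559951, 842.90370059]), 'orientation': array([ 0.09694115,  0.00211983, -1.54873763])}
0.0 894.98566
wrist {'camera_matrix': array([[325.1922621 ,   0.        , 276.47453447],
       [  0.        , 325.1922621 , 210.1176642 ],
       [  0.        ,   0.        ,   1.        ]]), 'hand_eye': array([[-1.04423207e-04,  9.65737278e-01,  2.59521674e-01,
         7.28622585e+01],
       [ 9.99999820e-01,  2.54113670e-04, -5.43245017e-04,
        -9.83285671e-01],
       [-5.90579969e-04,  2.59521570e-01, -9.65737131e-01,
         2.09160447e+01],
       [ 0.00000000e+00,  0.00000000e+00,  0.00000000e+00,
         1.00000000e+00]])}
0.0 1632.1731
```

View pics/top0.png

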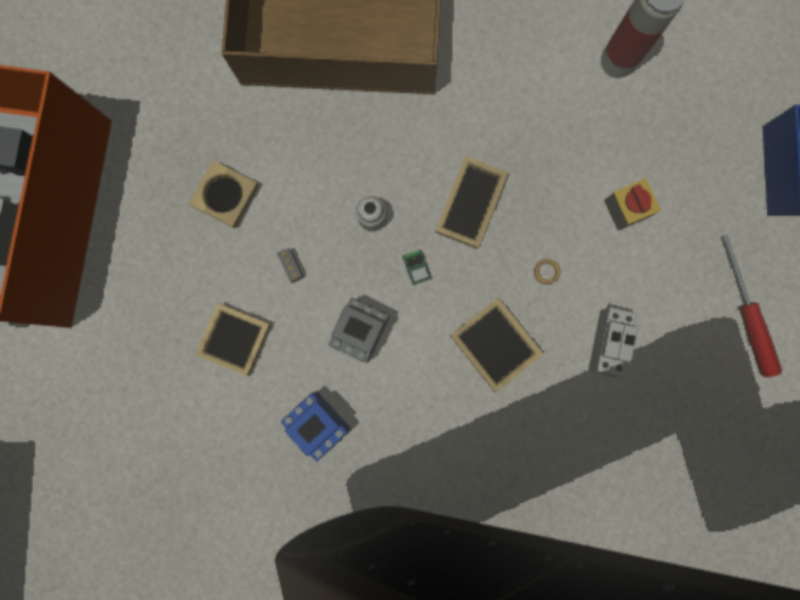

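View pics/side0.png

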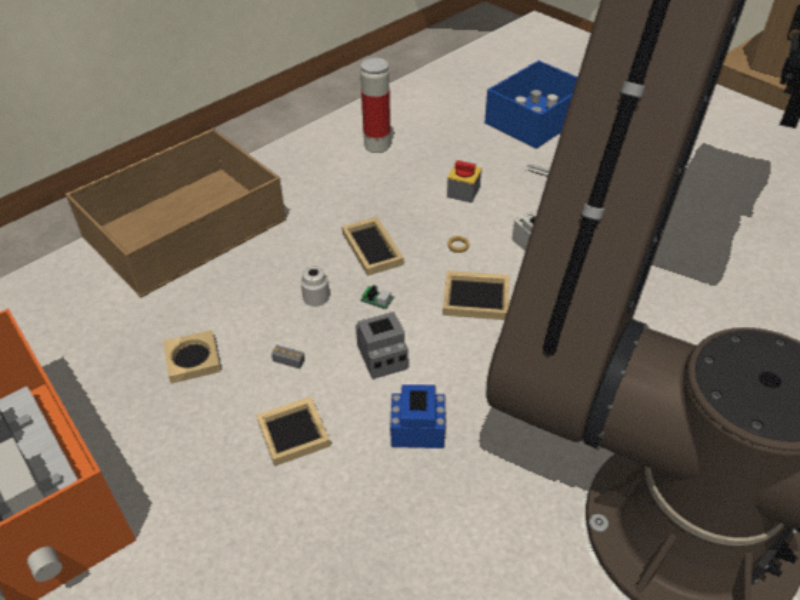

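The top view, in 800x600 pixels, shows:

| Item | Pixel position |
|---|---|
| Grey contactor | (360,328) |
| Blue look-alike | (316,427) |
| Breaker | (618,338) |
| Isolator | (633,203) |
| Gland | (371,210) |
| Contactor nest | (497,344) |
| Breaker nest | (472,202) |
| Isolator nest | (234,340) |
| Gland nest | (224,194) |
| Board | (417,266) |

The side view confirms all of these, except that the breaker is partly hidden by the arm. Next I'll take positions from the depth images of both views.

```bash
cat > h.py <<'E'
import numpy as np,cv2
from scipy.spatial.transform import Rotation as R
from cell import *
def cloud(n,d,st=None):
    c=get_calibration(n);K=c["camera_matrix"]
    v,u=np.mgrid[:d.shape[0],:d.shape[1]]
    x,y=(u-K[0,2])/K[0,0],(v-K[1,2])/K[1,1]
    if n=="wrist":
        r=np.hypot(x,y);s=np.where(r>1e-6,np.tan(np.minimum(r,1.3))/np.maximum(r,1e-6),1);x,y=x*s,y*s
        H=c["hand_eye"];Rt=R.from_euler("xyz",st["tcp_rot"]).as_matrix()
        M,t=Rt@H[:3,:3],Rt@H[:3,3]+st["eef_pos"]
    else: M,t=R.from_euler("xyz",c["orientation"]).as_matrix(),c["position"]
    P=np.stack([x*d,-y*d,-d],-1)@M.T+t
    P[d<=0]=np.nan
    return P
def rect(P2):
    (c,s,a)=cv2.minAreaRect(P2.astype(np.float32))
    if s[0]<s[1]: s=s[::-1];a+=90
    a=(a+90)%180-90
    return np.round([*c,*s,a],1)
def near(P,c,r,lo,hi):
    m=(np.hypot(P[...,0]-c[0],P[...,1]-c[1])<r)&(P[...,2]>lo)&(P[...,2]<hi)
    return m
E
cat > m.py <<'E'
from h import *
px=dict(contactor=(360,328),breaker=(618,338),isolator=(633,203),gland=(371,210),nC=(497,344),nB=(472,202),nI=(234,340),nG=(224,194),board=(417,266),blue=(316,427),ring=(547,271),strip=(290,264))
C={n:cloud(n,np.load(n+"0.npz")["d"]) for n in("top","side")}
for k,(u,v) in px.items():
    c=C["top"][int(v*.7),int(u*.7)]
    c0=c.copy()
    print(k,np.round(c,1))
    for n in C:
        P=C[n]
        base=np.nanmedian(P[near(P,c,130,-15,5)][:,2])
        for lo,hi in(((9,25),) if k[0]=="n" or k in("board","ring","strip") else ((30,80),(39,50),(55,80))):
            q=P[near(P,c0,62 ,lo,hi)]
            if len(q)>8: print("  ",n,lo,hi,len(q),rect(q[:,:2]),"z",np.round(np.percentile(q[:,2],[5,50,95]),1),"tbl",round(float(base),1))
E
python3 m.py
```

```text
contactor [453.7  74.7  67.7]
   top 30 80 1151 [452.5  77.1  70.3  55.4 -23.6] z [44.2 64.3 68. ] tbl 0.3
   top 39 50 398 [452.7  77.   70.   55.3 -23.6] z [43.5 46.3 49.1] tbl 0.3
   top 55 80 733 [452.6  77.   55.4  43.9  66.5] z [62.9 65.6 68.4] tbl 0.3
   side 30 80 987 [448.8  79.7  71.3  55.5 -24.3] z [34.4 60.5 67.9] tbl 0.2
   side 39 50 266 [447.9  80.   69.5  55.4 -24.5] z [40.3 45.6 49.2] tbl 0.2
   side 55 80 555 [450.7  78.9  55.1  47.5  65.4] z [58.  65.1 68.4] tbl 0.2
breaker [ 448.2 -253.3   69. ]
   top 30 80 1051 [ 444.4 -260.6   86.2   37.   -11.6] z [36.7 50.8 66.3] tbl 0.6
   top 39 50 458 [ 444.5 -260.5   86.2   36.7  -12.1] z [41.1 44.5 47.3] tbl 0.6
   top 55 80 505 [ 444.5 -260.6   46.3   36.3  -12.3] z [58.  60.8 67.6] tbl 0.6
   side 30 80 173 [ 467.5 -255.3   52.4   31.7  -39.1] z [32.7 44.6 64.3] tbl 0.1
   side 39 50 69 [ 473.3 -255.5   51.4   26.6  -53.6] z [39.5 43.4 49.1] tbl 0.1
   side 55 80 54 [ 459.9 -251.8   31.9   18.5  -60.6] z [55.9 60.4 67.2] tbl 0.1
isolator [ 626.9 -281.8   51.6]
   top 30 80 713 [ 632.4 -289.    49.8   48.2  -66. ] z [35
[... 1812 characters left out ...]
.5 49.2] tbl 0.2
   top 55 80 775 [326.5 130.5  55.3  44.  -45.7] z [62.8 65.6 68.4] tbl 0.2
   side 30 80 1276 [324.3 132.9  71.1  59.1  43.7] z [34.4 57.5 67.9] tbl 0.3
   side 39 50 436 [324.9 133.4  68.6  59.1  43.8] z [41.1 46.3 49.1] tbl 0.3
   side 55 80 660 [324.8 132.7  57.8  42.2 -44.5] z [58.6 65.5 68.8] tbl 0.3
ring [ 5.425e+02 -1.778e+02  2.000e-01]
   top 9 25 28 [ 541.3 -176.9   30.4   30.3   83.8] z [ 9.2  9.8 11.8] tbl 0.6
   side 9 25 12 [ 540.7 -174.9   29.8   27.4   75.9] z [ 9.1 10.1 12. ] tbl 0.1
strip [542.  175.4  18.5]
   top 9 25 219 [540.8 177.1  43.7  18.7  25.7] z [13.8 18.1 20.9] tbl 0.3
   side 9 25 204 [539.3 178.3  43.8  20.5  27.6] z [10.3 17.3 20.5] tbl 0.1
```

```bash
cat > d.py <<'E'
# usage: d.py "x y zgrasp psi_deg" ... : chunks of moves to each waypoint in tool units
import sys
from h import *
s=state(); p=s["eef_pos"].copy(); psi=np.degrees(s["tcp_rot"][2])
print("t",round(s["t"],2),"grasp",np.round(p-[0,0,171],1),"rot",np.round(np.degrees(s["tcp_rot"]),2),"F",np.round(s["ft_force"],1),"open",round(s["opening"]*95,1),"gf",round(s["grip_force"],1))
for w in sys.argv[1:]:
    x,y,z,a=map(float,w.split()); t=np.array([x,y,z+171])
    da=(a-psi+180)%360-180; k=0
    n=None
    while n is None or n>0:
        M=R.from_euler("xyz",[180,0,psi],degrees=True).as_matrix()
        v=M.T@(t-p)/150
        if n is None: n=max(1,int(np.ceil(np.abs(v).max()*1.0)))
        # after turning axes may differ: ensure fits
        sv=v/n
        if np.abs(sv).max()>1: n+=1; continue
        tr=-da/360
        print(w,"| chunk",np.round(sv,3),"turn",round(tr,4),"rows>=",int(max(np.ceil(np.linalg.norm(sv)*150/41.7),np.ceil(abs(da)/7.16)))+1)
        p=p+M@sv*150; psi+=da; da=0; n-=1
E
python3 d.py "452 -160 200 -24" "452 77.5 130 -24"
```

```text
t 0.15 grasp [ 242.7 -575.9  233.3] rot [-179.95   -0.     22.85] F [-0.1  0.8  0. ] open 94.9 gf 0.0
452 -160 200 -24 | chunk [ 0.788 -0.671  0.074] turn 0.1301 rows>= 8
452 -160 200 -24 | chunk [ 0.033 -0.689  0.049] turn 0.0 rows>= 4
452 -160 200 -24 | chunk [ 0.033 -0.689  0.049] turn 0.0 rows>= 4
452 -160 200 -24 | chunk [ 0.033 -0.689  0.049] turn 0.0 rows>= 4
452 77.5 130 -24 | chunk [-0.322 -0.723  0.233] turn -0.0 rows>= 4
452 77.5 130 -24 | chunk [-0.322 -0.723  0.233] turn 0.0 rows>= 4
```

Emit:
arm_command --rows '[[[0.788,-0.671,0.074,0,0,0.13,1],[0.788,-0.671,0.074,0,0,0.13,1],[0.788,-0.671,0.074,0,0,0.13,1],[0.788,-0.671,0.074,0,0,0.13,1],[0.788,-0.671,0.074,0,0,0.13,1],[0.788,-0.671,0.074,0,0,0.13,1],[0.788,-0.671,0.074,0,0,0.13,1],[0.788,-0.671,0.074,0,0,0.13,1]]]'

```text
t: 0.82
eef_pos: [312.7, -437.1, 393.6]
tcp_rot: [-3.142, 0.0, -0.421]
ft_force: [0.4, -0.5, -0.2]
opening: 1.002
grip_force: 0.0
```

Emit:
arm_command --rows '[[[0.033,-1,0.049,0,0,0,1],[0.033,-1,0.049,0,0,0,1],[0.033,-1,0.049,0,0,0,1],[0.033,-1,0.049,0,0,0,1]]]'

```text
t: 1.15
eef_pos: [378.5, -299.6, 386.0]
tcp_rot: [-3.141, 0.001, -0.415]
ft_force: [0.6, -0.9, 0.0]
opening: 1.002
grip_force: 0.0
```

```bash
python3 d.py "452 77.5 130 -24"
```

```text
t 1.15 grasp [ 378.5 -299.6  215. ] rot [-1.7996e+02  4.0000e-02 -2.3760e+01] F [ 0.6 -0.9  0. ] open 95.2 gf 0.0
452 77.5 130 -24 | chunk [-0.188 -0.833  0.189] turn 0.0007 rows>= 5
452 77.5 130 -24 | chunk [-0.192 -0.832  0.189] turn 0.0 rows>= 5
452 77.5 130 -24 | chunk [-0.192 -0.832  0.189] turn 0.0 rows>= 5
```

Emit:
arm_command --rows '[[[-0.19,-0.832,0.19,0,0,0,1],[-0.19,-0.832,0.19,0,0,0,1],[-0.19,-0.832,0.19,0,0,0,1],[-0.19,-0.832,0.19,0,0,0,1]]]'

```text
t: 1.48
eef_pos: [402.4, -172.2, 356.6]
tcp_rot: [-3.141, 0.003, -0.412]
ft_force: [0.2, -0.8, 0.2]
opening: 0.998
grip_force: 0.0
```

Emit:
arm_command --rows '[[[-0.19,-0.832,0.19,0,0,0,1],[-0.19,-0.832,0.19,0,0,0,1],[-0.19,-0.832,0.19,0,0,0,1],[-0.19,-0.832,0.19,0,0,0,1]]]'

```text
t: 1.82
eef_pos: [427.3, -47.1, 328.2]
tcp_rot: [-3.142, 0.002, -0.412]
ft_force: [0.2, -0.1, 0.7]
opening: 0.999
grip_force: 0.0
```

Emit:
arm_command --rows '[[[-0.19,-0.832,0.19,0,0,0,1],[-0.19,-0.832,0.19,0,0,0,1],[-0.19,-0.832,0.19,0,0,0,1],[-0.19,-0.832,0.19,0,0,0,1],[-0.19,-0.832,0.19,0,0,0,1],[-0.19,-0.832,0.19,0,0,0,1],[-0.19,-0.832,0.19,0,0,0,1]]]'

```text
t: 2.4
eef_pos: [451.9, 73.4, 301.0]
tcp_rot: [3.141, -0.0, -0.418]
ft_force: [-0.1, -0.3, -0.2]
opening: 0.999
grip_force: 0.0
```

```bash
cat > w.py <<'E'
# wrist look: w.py x y lo hi [name]
import sys
from h import *
s=state();p,d=read_camera("wrist");P=cloud("wrist",d,s)
a=list(map(float,sys.argv[1:5]))
for r in (float(sys.argv[5]) if len(sys.argv)>5 else 62,):
    q=P[near(P,a,r,a[2],a[3])]
    print("wrist",len(q),rect(q[:,:2]) if len(q)>8 else "", "z",np.round(np.percentile(q[:,2],[5,50,95]),1) if len(q)>8 else "", "tbl",np.nanmedian(P[near(P,a,150,-15,5)][:,2]))
if len(sys.argv)>6: cv2.imwrite(f"pics/{sys.argv[6]}.png",p[:,:,::-1])
E
python3 w.py 452 77 39 50 62 w1; python3 d.py "452 77.5 36 -24"
```

```text
wrist 1888 [453.2  78.6  69.7  55.1 -24. ] z [43.4 45.4 47.5] tbl -0.8548797410780367
t 2.45 grasp [451.9  73.2 130.1] rot [-1.800e+02 -3.000e-02 -2.402e+01] F [0.8 0.1 0.2] open 95.1 gf 0.0
452 77.5 36 -24 | chunk [-0.011 -0.026  0.627] turn -0.0001 rows>= 4
```

View pics/w1.png

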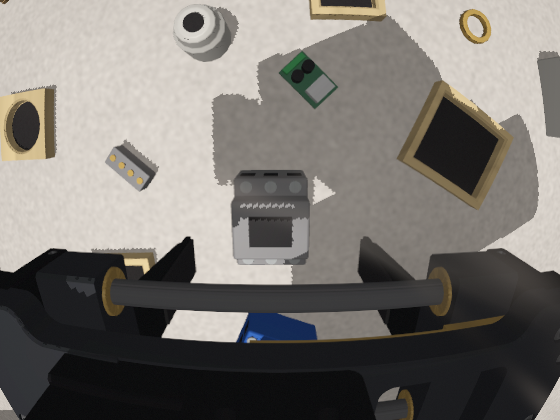

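The wrist view shows the grey contactor centred between the open fingers at (270,220), with the blue look-alike well behind at (278,328). The wrist fit of (453,78.5, -24°) agrees with the top view, so I'm going down.

Emit:
arm_command --rows '[[[-0.008,-0.032,0.3,0,0,0,1],[-0.008,-0.032,0.3,0,0,0,1],[-0.008,-0.032,0.45,0,0,0,1],[-0.008,-0.032,0.55,0,0,0,1],[-0.008,-0.032,0.627,0,0,0,1],[-0.008,-0.032,0.627,0,0,0,1],[-0.008,-0.032,0.627,0,0,0,1]]]'

```text
t: 3.03
eef_pos: [452.8, 78.8, 207.2]
tcp_rot: [3.141, 0.001, -0.419]
ft_force: [-0.3, 0.4, -0.1]
opening: 0.999
grip_force: 0.0
```

Emit:
arm_command --rows '[[[0,0,0,0,0,0,0],[0,0,0,0,0,0,-0.3],[0,0,0,0,0,0,-1],[0,0,0,0,0,0,-1],[0,0,0,0,0,0,-1],[0,0,0,0,0,0,-1],[0,0,0,0,0,0,-1],[0,0,0,0,0,0,-1],[0,0,0,0,0,0,-1],[0,0,0,0,0,0,-1]]]'

```text
t: 3.87
eef_pos: [452.6, 79.5, 206.9]
tcp_rot: [3.141, -0.0, -0.418]
ft_force: [-2.0, -2.4, 5.5]
opening: 0.578
grip_force: 30.0
```

```bash
python3 d.py "453 78 130 -24" "438 -107.3 130 39.8"
```

```text
t 3.87 grasp [452.6  79.5  35.9] rot [179.99  -0.   -23.95] F [-2.  -2.4  5.5] open 54.9 gf 30.0
453 78 130 -24 | chunk [ 0.006  0.008 -0.628] turn 0.0002 rows>= 4
438 -107.3 130 39.8 | chunk [0.206 0.585 0.   ] turn -0.1772 rows>= 10
438 -107.3 130 39.8 | chunk [-0.434  0.443  0.   ] turn 0.0 rows>= 4
```

Emit:
arm_command --rows '[[[0,0,-0.2,0,0,0,-1],[0,0,-0.4,0,0,0,-1],[0,0,-0.6,0,0,0,-1],[0,0,-0.628,0,0,0,-1],[0,0,-0.628,0,0,0,-1]]]'

```text
t: 4.28
eef_pos: [452.6, 79.6, 301.9]
tcp_rot: [-3.14, -0.003, -0.418]
ft_force: [0.1, -0.5, -4.5]
opening: 0.576
grip_force: 30.0
```

Emit:
arm_command --rows '[[[0.05,0.14,0,0,0,-0.0199,-1],[0.1,0.28,0,0,0,-0.0398,-1],[0.15,0.42,0,0,0,-0.0597,-1],[0.206,0.585,0,0,0,-0.0796,-1],[0.206,0.585,0,0,0,-0.0995,-1],[0.206,0.585,0,0,0,-0.1194,-1],[0.206,0.585,0,0,0,-0.1393,-1],[0.206,0.585,0,0,0,-0.1592,-1],[0.206,0.585,0,0,0,-0.1772,-1],[0.206,0.585,0,0,0,-0.1772,-1]]]'

```text
t: 5.12
eef_pos: [445.1, -13.2, 299.1]
tcp_rot: [-3.139, 0.002, 0.7]
ft_force: [-0.2, 0.4, -2.9]
opening: 0.575
grip_force: 30.0
```

Emit:
arm_command --rows '[[[-0.2,0.2,0,0,0,0,-1],[-0.434,0.443,0,0,0,0,-1],[-0.434,0.443,0,0,0,0,-1],[-0.434,0.443,0,0,0,0,-1],[-0.434,0.443,0,0,0,0,-1]]]'

```text
t: 5.53
eef_pos: [437.6, -106.3, 299.9]
tcp_rot: [-3.14, 0.001, 0.691]
ft_force: [-0.1, -0.4, -3.5]
opening: 0.579
grip_force: 30.0
```

```bash
python3 w.py 438 -107 9 25 65 w2; python3 d.py "438 -107.3 60 39.8" "438 -107.3 40.5 39.8"
```

```text
wrist 1589 [464.6 -85.2  84.4  34.7 -54.1] z [11.7 14.9 16.2] tbl -0.7949371577241777
t 5.58 grasp [ 437.7 -105.6  129.1] rot [-1.7991e+02  4.0000e-02  3.9680e+01] F [ 0.4 -0.4 -3.5] open 55.1 gf 30.0
438 -107.3 60 39.8 | chunk [-0.005  0.01   0.461] turn -0.0003 rows>= 3
438 -107.3 40.5 39.8 | chunk [-0.   -0.    0.13] turn -0.0 rows>= 2
```

View pics/w2.png

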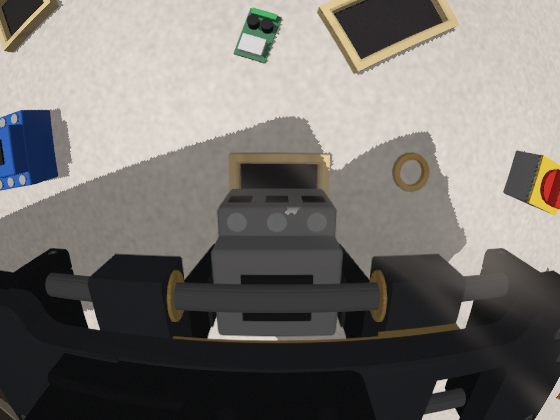

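The wrist view shows the held contactor square with the nest: the far nest edge at (230..330,153) is parallel to the block. I'm lowering at (438.7,-106).

Emit:
arm_command --rows '[[[0.004,0.007,0.2,0,0,0,-1],[0.004,0.007,0.35,0,0,0,-1],[0.004,0.007,0.46,0,0,0,-1],[0.004,0.007,0.5,0,0,0,-1],[0.004,0.007,0.5,0,0,0,-1]]]'

```text
t: 6.0
eef_pos: [439.0, -105.5, 224.7]
tcp_rot: [-3.139, 0.001, 0.696]
ft_force: [0.1, 0.7, -4.1]
opening: 0.577
grip_force: 30.0
```

```bash
python3 d.py "438.7 -106 41 39.8"; python3 w.py 438 -107 9 25 65 w3
```

```text
t 6.0 grasp [ 439.  -105.5   53.7] rot [-1.7985e+02  8.0000e-02  3.9860e+01] F [ 0.1  0.7 -4.1] open 54.8 gf 30.0
438.7 -106 41 39.8 | chunk [-0.004  0.002  0.085] turn 0.0002 rows>= 2
wrist 3561 [457.1 -90.8  83.6  50.2 -51.1] z [12.7 15.1 19.8] tbl -0.8293810236799573
```

View pics/w3.png

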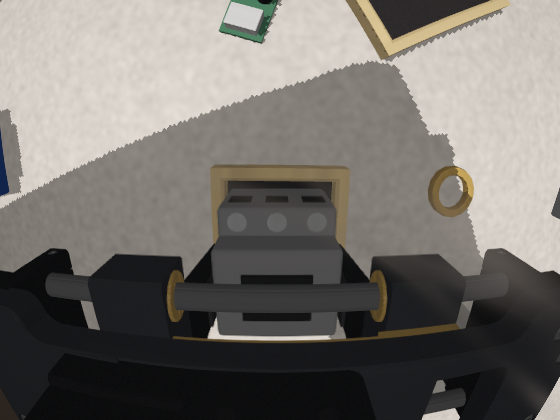

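The nest sits symmetrically around the part: rims at columns 211 and 348, block at 218 to 335. The fit gives a nest centre of (438.6,-105.9), so I'm lowering gently.

Emit:
arm_command --rows '[[[0,0,0.03,0,0,0,-1],[0,0,0.055,0,0,0,-1],[0,0,0.075,0,0,0,-1],[0,0,0.085,0,0,0,-1],[0,0,0.088,0,0,0,-1],[0,0,0.088,0,0,0,-1]]]'

```text
t: 6.55
eef_pos: [439.0, -106.4, 212.8]
tcp_rot: [3.141, -0.0, 0.695]
ft_force: [0.0, 1.6, -3.3]
opening: 0.58
grip_force: 30.0
```

Emit:
arm_command --rows '[[[0,0,0.004,0,0,0,-1],[0,0,0.008,0,0,0,-1],[0,0,0.01,0,0,0,-1],[0,0,0.011,0,0,0,-1],[0,0,0.011,0,0,0,-1]]]'

```text
t: 6.97
eef_pos: [439.0, -106.4, 211.1]
tcp_rot: [3.142, 0.0, 0.695]
ft_force: [-1.2, -0.4, -4.0]
opening: 0.578
grip_force: 30.0
```

Emit:
arm_command --rows '[[[0,0,0.004,0,0,0,-1],[0,0,0.004,0,0,0,-1],[0,0,0.008,0,0,0,-1],[0,0,0.008,0,0,0,-1]]]'

```text
t: 7.3
eef_pos: [438.9, -106.3, 210.8]
tcp_rot: [3.141, -0.0, 0.695]
ft_force: [-2.8, 0.7, 16.1]
opening: 0.579
grip_force: 30.0
```

Emit:
arm_command --rows '[[[0,0,0,0,0,0,-0.2],[0,0,0,0,0,0,0.3],[0,0,0,0,0,0,1],[0,0,0,0,0,0,1],[0,0,0,0,0,0,1],[0,0,0,0,0,0,1],[0,0,-0.1,0,0,0,1],[0,0,-0.3,0,0,0,1],[0,0,-0.6,0,0,0,1],[0,0,-0.6,0,0,0,1]]]'

```text
t: 8.13
eef_pos: [439.6, -106.5, 304.7]
tcp_rot: [3.136, -0.003, 0.696]
ft_force: [0.9, -0.0, 0.7]
opening: 0.997
grip_force: 0.0
```

```bash
python3 w.py 438 -106 39 55 62 w4; python3 d.py "445 -259 125 -12.1"
```

```text
wrist 1967 [ 440.2 -104.3   69.9   55.3   39.5] z [44.6 49.5 51.8] tbl -0.7622194259553225
t 8.18 grasp [ 439.4 -106.4  132. ] rot [ 1.7968e+02 -1.7000e-01  3.9850e+01] F [ 1.2  0.9 -0.2] open 95.0 gf 0.0
445 -259 125 -12.1 | chunk [-0.623  0.805  0.047] turn 0.1443 rows>= 9
```

View pics/w4.png

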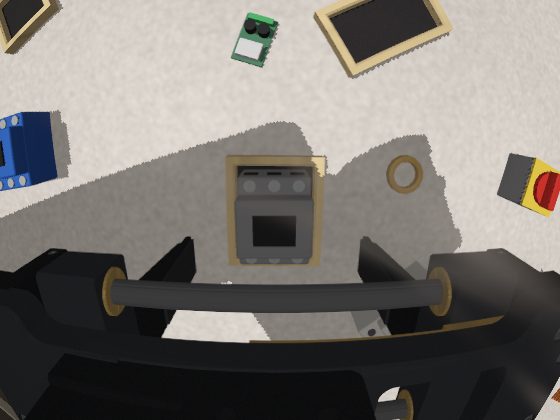

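The contactor sits level in its nest, with the block at (275,215) inside the rims and its shoulders at 50 mm. Next is the breaker.

Emit:
arm_command --rows '[[[-0.1,0.15,0.04,0,0,0.0199,1],[-0.25,0.3,0.04,0,0,0.0398,1],[-0.4,0.5,0.04,0,0,0.0597,1],[-0.55,0.7,0.047,0,0,0.0796,1],[-0.623,0.805,0.047,0,0,0.0995,1],[-0.623,0.805,0.047,0,0,0.1194,1],[-0.623,0.805,0.047,0,0,0.1393,1],[-0.623,0.805,0.047,0,0,0.1443,1],[-0.623,0.805,0.047,0,0,0.1443,1],[-0.623,0.805,0.047,0,0,0.1443,1]]]'

```text
t: 9.02
eef_pos: [444.5, -258.9, 291.9]
tcp_rot: [-3.141, 0.001, -0.21]
ft_force: [-0.1, 0.3, 0.1]
opening: 1.001
grip_force: 0.0
```

```bash
python3 w.py 445 -259 35 50 62 w5; python3 d.py "445 -259 35 -12.1"
```

```text
wrist 2238 [ 444.1 -259.8   86.1   36.   -11.9] z [41.8 43.2 44.9] tbl -0.8391143629121984
t 9.07 grasp [ 444.6 -258.9  121.1] rot [-1.7998e+02  5.0000e-02 -1.2000e+01] F [ 0.2  0.5 -0.4] open 95.0 gf 0.0
445 -259 35 -12.1 | chunk [0.003 0.    0.574] turn 0.0003 rows>= 4
```

View pics/w5.png

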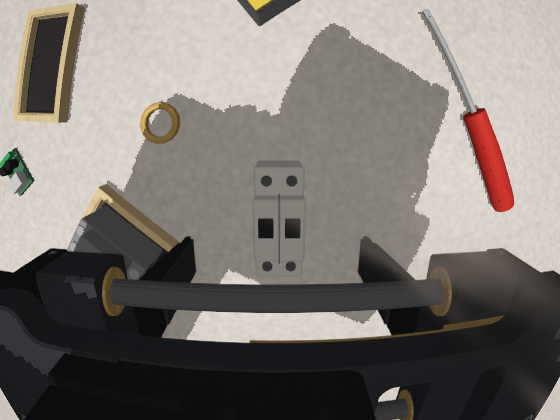

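The breaker stands centred between the fingers at (278,220), with the contactor's nest clear of the left finger. Going down.

Emit:
arm_command --rows '[[[-0.008,0.004,0.25,0,0,0,1],[-0.008,0.004,0.4,0,0,0,1],[-0.008,0.004,0.5,0,0,0,1],[-0.008,0.004,0.574,0,0,0,1],[-0.008,0.004,0.574,0,0,0,1],[-0.008,0.004,0.574,0,0,0,0.5]]]'

```text
t: 9.57
eef_pos: [443.3, -259.2, 206.4]
tcp_rot: [-3.141, 0.001, -0.21]
ft_force: [0.5, -0.1, 0.2]
opening: 0.966
grip_force: 0.0
```

Emit:
arm_command --rows '[[[0,0,0,0,0,0,0],[0,0,0,0,0,0,-0.3],[0,0,0,0,0,0,-1],[0,0,0,0,0,0,-1],[0,0,0,0,0,0,-1],[0,0,0,0,0,0,-1],[0,0,0,0,0,0,-1],[0,0,0,0,0,0,-1],[0,0,0,0,0,0,-1],[0,0,0,0,0,0,-1]]]'

```text
t: 10.4
eef_pos: [443.3, -259.4, 206.8]
tcp_rot: [3.141, -0.0, -0.211]
ft_force: [1.1, -0.7, 1.6]
opening: 0.372
grip_force: 30.0
```

```bash
python3 d.py "444 -259 125 -12" "635.8 -70.5 125 -20.9"
```

```text
t 10.4 grasp [ 443.3 -259.4   35.8] rot [ 1.7999e+02 -1.0000e-02 -1.2110e+01] F [ 1.1 -0.7  1.6] open 35.3 gf 30.0
444 -259 125 -12 | chunk [ 0.004 -0.003 -0.595] turn -0.0003 rows>= 4
635.8 -70.5 125 -20.9 | chunk [ 0.495 -0.748 -0.   ] turn 0.0247 rows>= 5
635.8 -70.5 125 -20.9 | chunk [ 0.373 -0.815 -0.   ] turn 0.0 rows>= 5
```

Emit:
arm_command --rows '[[[0,0,-0.2,0,0,0,-1],[0,0,-0.4,0,0,0,-1],[0,0,-0.57,0,0,0,-1],[0,0,-0.595,0,0,0,-1],[0,0,-0.595,0,0,0,-1]]]'

```text
t: 10.82
eef_pos: [443.3, -259.2, 297.0]
tcp_rot: [3.14, -0.002, -0.211]
ft_force: [1.0, 0.5, -2.8]
opening: 0.376
grip_force: 30.0
```

Emit:
arm_command --rows '[[[0.1,-0.15,0,0,0,0.006,-1],[0.2,-0.32,0,0,0,0.012,-1],[0.33,-0.5,0,0,0,0.018,-1],[0.43,-0.65,0,0,0,0.0247,-1],[0.495,-0.748,0,0,0,0.0247,-1],[0.495,-0.748,0,0,0,0.0247,-1]]]'

```text
t: 11.32
eef_pos: [541.0, -162.9, 293.9]
tcp_rot: [-3.141, 0.002, -0.364]
ft_force: [0.3, 0.5, -2.4]
opening: 0.377
grip_force: 30.0
```

Emit:
arm_command --rows '[[[0.1,-0.18,0,0,0,0,-1],[0.19,-0.42,0,0,0,0,-1],[0.28,-0.65,0,0,0,0,-1],[0.34,-0.77,0,0,0,0,-1],[0.366,-0.815,0,0,0,0,-1],[0.366,-0.815,0,0,0,0,-1],[0.366,-0.815,0,0,0,0,-1]]]'

```text
t: 11.9
eef_pos: [633.8, -71.4, 294.7]
tcp_rot: [3.141, 0.002, -0.366]
ft_force: [0.6, -0.1, -3.5]
opening: 0.375
grip_force: 30.0
```

```bash
python3 d.py "634.8 -70.6 53 -20.9"
```

```text
t 11.9 grasp [633.8 -71.4 123.7] rot [ 1.7996e+02  1.3000e-01 -2.0990e+01] F [ 0.6 -0.1 -3.5] open 35.6 gf 30.0
634.8 -70.6 53 -20.9 | chunk [ 0.004 -0.007  0.471] turn -0.0003 rows>= 3
```

Emit:
arm_command --rows '[[[0.004,-0.006,0.2,0,0,0,-1],[0.004,-0.006,0.35,0,0,0,-1],[0.004,-0.006,0.44,0,0,0,-1],[0.004,-0.006,0.46,0,0,0,-1],[0.004,-0.006,0.46,0,0,0,-1]]]'

```text
t: 12.32
eef_pos: [634.6, -71.3, 226.1]
tcp_rot: [3.141, 0.002, -0.368]
ft_force: [0.4, 0.6, -2.3]
opening: 0.379
grip_force: 30.0
```

```bash
python3 d.py "634.8 -70.6 40.5 -20.9"; python3 w.py 634 -71 9 25 65 w6
```

```text
t 12.32 grasp [634.6 -71.3  55.1] rot [ 1.7997e+02  1.3000e-01 -2.1080e+01] F [ 0.4  0.6 -2.3] open 36.0 gf 30.0
634.8 -70.6 40.5 -20.9 | chunk [-0.001 -0.005  0.097] turn -0.0005 rows>= 2
wrist 3752 [636.  -70.9 113.9  64.7 -20.2] z [12.9 15.  16.3] tbl -0.8491394065969473
```

View pics/w6.png

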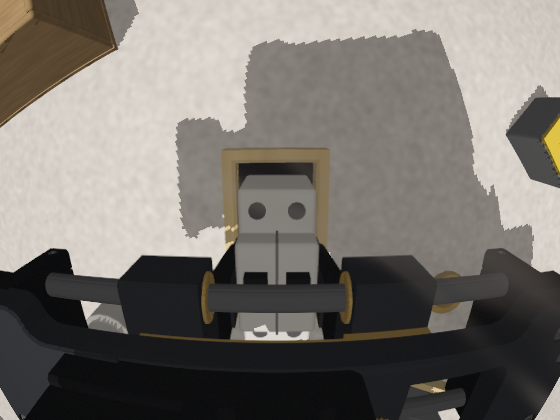

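The breaker is centred in the nest outline: nest (222..330,150), breaker (237..316). Lowering.

Emit:
arm_command --rows '[[[0,-0.003,0.03,0,0,0,-1],[0,-0.003,0.055,0,0,0,-1],[0,-0.003,0.075,0,0,0,-1],[0,-0.003,0.088,0,0,0,-1],[0,-0.003,0.094,0,0,0,-1],[0,-0.003,0.094,0,0,0,-1],[0,-0.003,0.094,0,0,0,-1]]]'

```text
t: 12.95
eef_pos: [635.6, -69.6, 213.0]
tcp_rot: [3.142, -0.0, -0.366]
ft_force: [-0.2, 0.3, -2.7]
opening: 0.377
grip_force: 30.0
```

Emit:
arm_command --rows '[[[0,0,0.004,0,0,0,-1],[0,0,0.004,0,0,0,-1],[0,0,0.004,0,0,0,-1]]]'

```text
t: 13.2
eef_pos: [635.6, -69.6, 212.3]
tcp_rot: [3.142, -0.0, -0.366]
ft_force: [0.3, -0.1, -2.9]
opening: 0.375
grip_force: 30.0
```

Emit:
arm_command --rows '[[[0,0,0.004,0,0,0,-1],[0,0,0.008,0,0,0,-1],[0,0,0.008,0,0,0,-1],[0,0,0.008,0,0,0,-1]]]'

```text
t: 13.53
eef_pos: [635.6, -69.7, 211.0]
tcp_rot: [3.142, 0.0, -0.367]
ft_force: [0.3, 0.4, -2.5]
opening: 0.377
grip_force: 30.0
```

Emit:
arm_command --rows '[[[0,0,0.004,0,0,0,-1],[0,0,0.004,0,0,0,-1],[0,0,0.004,0,0,0,-1]]]'

```text
t: 13.78
eef_pos: [635.6, -69.7, 210.8]
tcp_rot: [3.142, -0.0, -0.367]
ft_force: [-1.4, 0.4, 2.7]
opening: 0.373
grip_force: 30.0
```

Emit:
arm_command --rows '[[[0,0,0,0,0,0,-0.4],[0,0,0,0,0,0,0.1],[0,0,0,0,0,0,1],[0,0,0,0,0,0,1],[0,0,0,0,0,0,1],[0,0,0,0,0,0,1],[0,0,-0.1,0,0,0,1],[0,0,-0.3,0,0,0,1],[0,0,-0.58,0,0,0,1],[0,0,-0.58,0,0,0,1]]]'

```text
t: 14.62
eef_pos: [636.6, -69.8, 304.2]
tcp_rot: [-3.14, -0.009, -0.366]
ft_force: [1.5, 0.5, 1.0]
opening: 0.952
grip_force: 0.0
```

```bash
python3 w.py 635 -70 39 54 62 ; python3 d.py "632 -288 125 24.4"
```

```text
wrist 2111 [636.9 -69.5  85.5  36.2 -20.9] z [45.6 47.2 48.8] tbl -0.8491737539182225
t 14.67 grasp [636.1 -69.7 130.4] rot [-179.94   -0.4   -20.99] F [ 0.7 -0.5 -0.3] open 92.7 gf 0.0
632 -288 125 24.4 | chunk [0.248 0.684 0.018] turn -0.1261 rows>= 8
632 -288 125 24.4 | chunk [-0.313  0.657  0.018] turn 0.0 rows>= 4
```

The breaker is seated with its shoulders at 48 mm. On to the isolator.

Emit:
arm_command --rows '[[[0.06,0.17,0.018,0,0,-0.0199,1],[0.13,0.35,0.018,0,0,-0.0398,1],[0.2,0.53,0.018,0,0,-0.0597,1],[0.248,0.684,0.018,0,0,-0.0796,1],[0.248,0.684,0.018,0,0,-0.0995,1],[0.248,0.684,0.018,0,0,-0.1194,1],[0.248,0.684,0.018,0,0,-0.1261,1],[0.248,0.684,0.018,0,0,-0.1261,1]]]'

```text
t: 15.33
eef_pos: [633.3, -179.0, 293.8]
tcp_rot: [-3.141, 0.001, 0.427]
ft_force: [1.0, -0.7, 0.1]
opening: 1.001
grip_force: 0.0
```

Emit:
arm_command --rows '[[[-0.1,0.2,0.018,0,0,0,1],[-0.2,0.43,0.018,0,0,0,1],[-0.29,0.6,0.018,0,0,0,1],[-0.313,0.657,0.018,0,0,0,1],[-0.313,0.657,0.018,0,0,0,1],[-0.313,0.657,0.018,0,0,0,1]]]'

```text
t: 15.83
eef_pos: [631.3, -287.5, 291.4]
tcp_rot: [-3.141, 0.0, 0.424]
ft_force: [0.6, 0.5, -0.5]
opening: 0.994
grip_force: 0.0
```

```bash
python3 w.py 632 -288 39 48 50 w7; python3 d.py "632 -288 36 24.4"
```

```text
wrist 2425 [ 632.1 -288.4   48.5   48.2  -65.8] z [42.9 44.2 45.3] tbl -0.8279856690211318
t 15.88 grasp [ 631.5 -286.8  120.7] rot [-1.7995e+02  2.0000e-02  2.4370e+01] F [0.  0.4 0. ] open 94.9 gf 0.0
632 -288 36 24.4 | chunk [-0.     0.009  0.564] turn -0.0001 rows>= 4
```

View pics/w7.png

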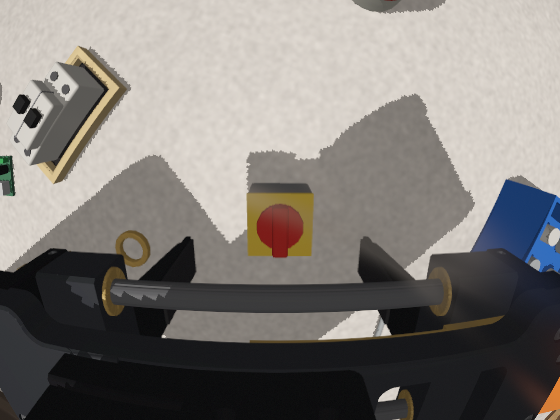

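The isolator is at (280,225), centred and aligned, and the blue bin is clear on the right. Going down.

Emit:
arm_command --rows '[[[-0.01,0.01,0.25,0,0,0,1],[-0.01,0.01,0.4,0,0,0,1],[-0.01,0.01,0.5,0,0,0,1],[-0.01,0.01,0.564,0,0,0,1],[-0.01,0.01,0.564,0,0,0,1],[-0.01,0.01,0.564,0,0,0,0.5]]]'

```text
t: 16.38
eef_pos: [631.1, -289.0, 207.8]
tcp_rot: [-3.142, 0.0, 0.427]
ft_force: [0.9, 0.3, -0.2]
opening: 0.969
grip_force: 0.0
```

Emit:
arm_command --rows '[[[0,0,0,0,0,0,0.2],[0,0,0,0,0,0,-0.1],[0,0,0,0,0,0,-1],[0,0,0,0,0,0,-1],[0,0,0,0,0,0,-1],[0,0,0,0,0,0,-1],[0,0,0,0,0,0,-1],[0,0,0,0,0,0,-1],[0,0,0,0,0,0,-1]]]'

```text
t: 17.13
eef_pos: [630.7, -289.9, 207.6]
tcp_rot: [3.141, -0.0, 0.426]
ft_force: [-0.9, -0.1, 1.6]
opening: 0.502
grip_force: 30.0
```

Emit:
arm_command --rows '[[[0,0,-0.2,0,0,0,-1],[0,0,-0.4,0,0,0,-1],[0,0,-0.57,0,0,0,-1],[0,0,-0.66,0,0,0,-1],[0,0,-0.66,0,0,0,-1]]]'

```text
t: 17.55
eef_pos: [631.0, -290.0, 309.7]
tcp_rot: [3.138, -0.003, 0.426]
ft_force: [0.3, -0.7, -1.4]
opening: 0.505
grip_force: 30.0
```

```bash
python3 d.py "540 -10 135 69.2" "436.8 252 135 69.2"
```

```text
t 17.55 grasp [ 631.  -290.   138.7] rot [ 1.7977e+02 -1.6000e-01  2.4400e+01] F [ 0.3 -0.7 -1.4] open 48.0 gf 30.0
540 -10 135 69.2 | chunk [ 0.109 -0.975  0.012] turn -0.1244 rows>= 8
540 -10 135 69.2 | chunk [ 0.765 -0.615  0.012] turn 0.0 rows>= 5
436.8 252 135 69.2 | chunk [ 0.694 -0.632 -0.   ] turn -0.0 rows>= 5
436.8 252 135 69.2 | chunk [ 0.694 -0.632 -0.   ] turn 0.0 rows>= 5
```

Emit:
arm_command --rows '[[[0.025,-0.18,0,0,0,-0.0199,-1],[0.05,-0.4,0,0,0,-0.0398,-1],[0.08,-0.65,0,0,0,-0.0597,-1],[0.1,-0.85,0,0,0,-0.0796,-1],[0.109,-0.975,0,0,0,-0.0995,-1],[0.109,-0.975,0,0,0,-0.1194,-1],[0.109,-0.975,0,0,0,-0.1244,-1],[0.109,-0.975,0,0,0,-0.1244,-1]]]'

```text
t: 18.22
eef_pos: [585.0, -149.4, 305.2]
tcp_rot: [-3.14, 0.0, 1.21]
ft_force: [-0.4, 0.3, -2.9]
opening: 0.504
grip_force: 30.0
```

Emit:
arm_command --rows '[[[0.17,-0.14,0,0,0,0,-1],[0.35,-0.28,0,0,0,0,-1],[0.53,-0.43,0,0,0,0,-1],[0.7,-0.56,0,0,0,0,-1],[0.765,-0.615,0,0,0,0,-1]]]'

```text
t: 18.63
eef_pos: [538.4, -7.3, 305.6]
tcp_rot: [-3.139, 0.0, 1.207]
ft_force: [-0.3, 0.2, -2.5]
opening: 0.507
grip_force: 30.0
```

Emit:
arm_command --rows '[[[0.17,-0.15,0,0,0,0,-1],[0.35,-0.31,0,0,0,0,-1],[0.53,-0.48,0,0,0,0,-1],[0.65,-0.59,0,0,0,0,-1],[0.694,-0.632,0,0,0,0,-1]]]'

```text
t: 19.05
eef_pos: [487.0, 123.2, 305.9]
tcp_rot: [-3.14, 0.001, 1.208]
ft_force: [0.8, 0.2, -2.3]
opening: 0.503
grip_force: 30.0
```

Emit:
arm_command --rows '[[[0.17,-0.15,0,0,0,0,-1],[0.35,-0.31,0,0,0,0,-1],[0.53,-0.48,0,0,0,0,-1],[0.65,-0.59,0,0,0,0,-1],[0.694,-0.632,0,0,0,0,-1],[0.694,-0.632,0,0,0,0,-1],[0.694,-0.632,0,0,0,0,-1]]]'

```text
t: 19.63
eef_pos: [437.0, 251.6, 306.1]
tcp_rot: [-3.142, 0.001, 1.207]
ft_force: [0.2, -0.0, -2.2]
opening: 0.5
grip_force: 30.0
```

```bash
python3 d.py "436.8 251.8 55 69.2"
```

```text
t 19.63 grasp [437.  251.6 135.1] rot [-1.800e+02  3.000e-02  6.918e+01] F [ 0.2 -0.  -2.2] open 47.5 gf 30.0
436.8 251.8 55 69.2 | chunk [ 0.001 -0.002  0.534] turn -0.0001 rows>= 3
```

Emit:
arm_command --rows '[[[0,0,0.2,0,0,0,-1],[0,0,0.35,0,0,0,-1],[0,0,0.48,0,0,0,-1],[0,0,0.53,0,0,0,-1],[0,0,0.53,0,0,0,-1],[0,0,0.53,0,0,0,-1]]]'

```text
t: 20.13
eef_pos: [437.2, 251.4, 227.2]
tcp_rot: [-3.142, 0.0, 1.206]
ft_force: [0.1, -0.4, -2.4]
opening: 0.503
grip_force: 30.0
```

```bash
python3 d.py "436.8 251.8 41 69.2"; python3 w.py 437 252 9 25 58 w8
```

```text
t 20.13 grasp [437.2 251.4  56.2] rot [-1.80e+02  2.00e-02  6.91e+01] F [ 0.1 -0.4 -2.4] open 47.8 gf 30.0
436.8 251.8 41 69.2 | chunk [ 0.002 -0.004  0.101] turn -0.0003 rows>= 2
wrist 3069 [444.  268.4  76.1  42.5 -20.7] z [12.  15.  17.1] tbl -0.8366741149120145
```

View pics/w8.png

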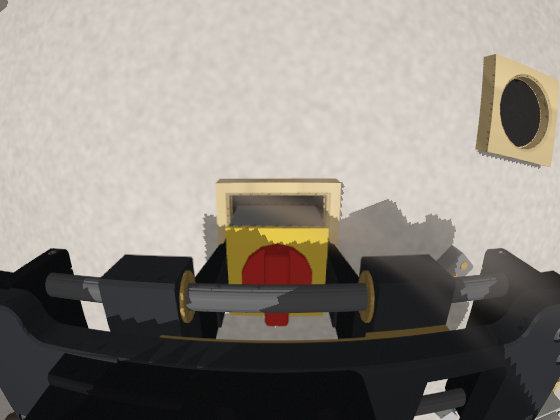

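The isolator is centred in its nest: nest columns 216..341, part 226..329. Lowering.

Emit:
arm_command --rows '[[[0,0,0.03,0,0,0,-1],[0,0,0.055,0,0,0,-1],[0,0,0.075,0,0,0,-1],[0,0,0.088,0,0,0,-1],[0,0,0.094,0,0,0,-1],[0,0,0.096,0,0,0,-1],[0,0,0.096,0,0,0,-1],[0,0,0.096,0,0,0,-1]]]'

```text
t: 20.85
eef_pos: [436.6, 252.1, 212.6]
tcp_rot: [3.141, 0.0, 1.208]
ft_force: [-0.1, 1.2, -1.9]
opening: 0.501
grip_force: 30.0
```

Emit:
arm_command --rows '[[[0,0,0.004,0,0,0,-1],[0,0,0.004,0,0,0,-1],[0,0,0.004,0,0,0,-1]]]'

```text
t: 21.1
eef_pos: [436.5, 252.1, 212.0]
tcp_rot: [3.142, 0.0, 1.207]
ft_force: [-0.0, -0.1, -2.0]
opening: 0.505
grip_force: 30.0
```

Emit:
arm_command --rows '[[[0,0,0.004,0,0,0,-1],[0,0,0.004,0,0,0,-1],[0,0,0.004,0,0,0,-1]]]'

```text
t: 21.35
eef_pos: [436.5, 252.1, 211.6]
tcp_rot: [3.141, -0.0, 1.207]
ft_force: [-0.2, -0.8, 2.7]
opening: 0.504
grip_force: 30.0
```

The isolator has touched down. Releasing it and moving on to the gland.

Emit:
arm_command --rows '[[[0,0,0,0,0,0,0.15],[0,0,0,0,0,0,0.4],[0,0,0,0,0,0,1],[0,0,0,0,0,0,1],[0,0,0,0,0,0,1],[0,0,0,0,0,0,1],[0,0,-0.1,0,0,0,1],[0,0,-0.3,0,0,0,1],[0,0,-0.58,0,0,0,1],[0,0,-0.58,0,0,0,1]]]'

```text
t: 22.18
eef_pos: [437.2, 252.5, 303.8]
tcp_rot: [3.136, -0.005, 1.208]
ft_force: [1.4, 0.6, 0.5]
opening: 1.0
grip_force: 0.0
```

```bash
python3 w.py 437 252 42 52 62 ; python3 d.py "612.5 67 125 45"
```

```text
wrist 2233 [437.1 254.8  48.2  47.6 -21. ] z [46.9 48.2 49.4] tbl -0.799990645960861
t 22.23 grasp [436.9 252.3 130.4] rot [179.73  -0.24  69.19] F [-0.1 -0.  -0.5] open 95.4 gf 0.0
612.5 67 125 45 | chunk [-0.369  0.767  0.018] turn 0.0672 rows>= 5
612.5 67 125 45 | chunk [-0.023  0.851  0.018] turn 0.0 rows>= 5
```

The isolator is seated with its plate at 49 mm. Moving to the gland.

Emit:
arm_command --rows '[[[-0.09,0.18,0,0,0,0.0199,1],[-0.18,0.37,0,0,0,0.0398,1],[-0.28,0.58,0,0,0,0.0597,1],[-0.369,0.767,0.018,0,0,0.0672,1],[-0.369,0.767,0.018,0,0,0.0672,1]]]'

```text
t: 22.65
eef_pos: [527.3, 156.3, 294.4]
tcp_rot: [3.141, -0.0, 0.779]
ft_force: [0.0, -0.1, -1.1]
opening: 0.997
grip_force: 0.0
```

Emit:
arm_command --rows '[[[-0.01,0.22,0,0,0,0,1],[-0.02,0.48,0,0,0,0,1],[-0.023,0.7,0,0,0,0,1],[-0.023,0.82,0.018,0,0,0,1],[-0.023,0.851,0.018,0,0,0,1],[-0.023,0.851,0.018,0,0,0,1],[-0.023,0.851,0.018,0,0,0,1]]]'

```text
t: 23.23
eef_pos: [611.5, 67.3, 292.2]
tcp_rot: [-3.14, 0.001, 0.786]
ft_force: [0.3, 1.2, -0.4]
opening: 1.001
grip_force: 0.0
```

```bash
python3 w.py 612 67 46 60 30 w9;python3 w.py 612 67 22 60 30 ; python3 d.py "612.5 67 33.5 45"
```

```text
wrist 1501 [614.1  67.8  31.9  31.5 -45.2] z [48.3 51.  52.4] tbl -0.8283063197338265
wrist 2355 [615.4  69.   40.8  37.2 -44.2] z [32.2 50.  52.3] tbl -0.8160277420099931
t 23.33 grasp [611.4  67.8 121.8] rot [-1.7996e+02  4.0000e-02  4.5060e+01] F [ 1.2 -0.3 -0. ] open 95.0 gf 0.0
612.5 67 33.5 45 | chunk [0.001 0.009 0.589] turn 0.0002 rows>= 4
```

View pics/w9.png

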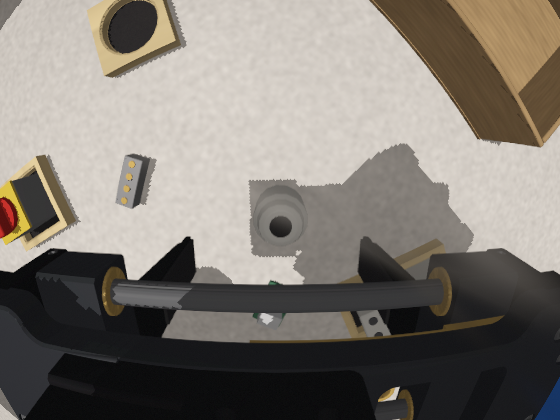

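The gland is at (280,218), centred between the fingers, with the board behind it at (265,310) between the jaws' planes and well clear. Going down.

Emit:
arm_command --rows '[[[0.003,0.012,0.25,0,0,0,1],[0.003,0.012,0.4,0,0,0,1],[0.003,0.012,0.5,0,0,0,1],[0.003,0.012,0.58,0,0,0,1],[0.003,0.012,0.592,0,0,0,1],[0.003,0.012,0.592,0,0,0,0.5],[0.003,0.012,0.592,0,0,0,0.3]]]'

```text
t: 23.92
eef_pos: [613.9, 66.1, 205.1]
tcp_rot: [3.141, -0.001, 0.786]
ft_force: [-0.7, 0.2, 0.0]
opening: 0.909
grip_force: 0.0
```

Emit:
arm_command --rows '[[[0,0,0,0,0,0,0.1],[0,0,0,0,0,0,-0.1],[0,0,0,0,0,0,-1],[0,0,0,0,0,0,-1],[0,0,0,0,0,0,-1],[0,0,0,0,0,0,-1],[0,0,0,0,0,0,-1],[0,0,0,0,0,0,-1],[0,0,0,0,0,0,-1]]]'

```text
t: 24.67
eef_pos: [613.8, 65.7, 204.2]
tcp_rot: [3.142, 0.0, 0.785]
ft_force: [-0.9, -0.6, 0.8]
opening: 0.437
grip_force: 30.0
```

Emit:
arm_command --rows '[[[0,0,-0.2,0,0,0,-1],[0,0,-0.4,0,0,0,-1],[0,0,-0.57,0,0,0,-1],[0,0,-0.6,0,0,0,-1],[0,0,-0.6,0,0,0,-1]]]'

```text
t: 25.08
eef_pos: [613.9, 65.8, 295.7]
tcp_rot: [3.139, -0.002, 0.785]
ft_force: [-0.4, -0.5, -1.5]
opening: 0.435
grip_force: 30.0
```

```bash
python3 d.py "639 275.2 120 63.8"
```

```text
t 25.08 grasp [613.9  65.8 124.7] rot [ 1.7987e+02 -1.2000e-01  4.4990e+01] F [-0.4 -0.5 -1.5] open 41.3 gf 30.0
639 275.2 120 63.8 | chunk [ 0.553 -0.434  0.016] turn -0.0523 rows>= 4
639 275.2 120 63.8 | chunk [ 0.663 -0.233  0.016] turn 0.0 rows>= 4
```

Emit:
arm_command --rows '[[[0.15,-0.12,0,0,0,-0.015,-1],[0.3,-0.24,0,0,0,-0.03,-1],[0.45,-0.35,0,0,0,-0.045,-1],[0.553,-0.434,0.016,0,0,-0.0523,-1],[0.553,-0.434,0.016,0,0,-0.0523,-1]]]'

```text
t: 25.5
eef_pos: [626.1, 173.7, 289.4]
tcp_rot: [-3.139, 0.001, 1.119]
ft_force: [-0.0, -0.3, -1.6]
opening: 0.435
grip_force: 30.0
```

Emit:
arm_command --rows '[[[0.2,-0.08,0,0,0,0,-1],[0.4,-0.15,0,0,0,0,-1],[0.55,-0.2,0,0,0,0,-1],[0.64,-0.225,0.016,0,0,0,-1],[0.663,-0.233,0.016,0,0,0,-1],[0.663,-0.233,0.016,0,0,0,-1],[0.663,-0.233,0.016,0,0,0,-1]]]'

```text
t: 26.08
eef_pos: [639.0, 274.0, 288.6]
tcp_rot: [-3.141, 0.001, 1.113]
ft_force: [0.3, 0.3, -0.8]
opening: 0.434
grip_force: 30.0
```

Emit:
arm_command --rows '[[[0,0,0.15,0,0,0,-1],[0,0,0.3,0,0,0,-1],[0,0,0.42,0,0,0,-1],[0,0,0.46,0,0,0,-1],[0,0,0.46,0,0,0,-1],[0,0,0.46,0,0,0,-1],[0,0,0.46,0,0,0,-1]]]'

```text
t: 26.67
eef_pos: [639.4, 274.7, 221.7]
tcp_rot: [3.14, -0.001, 1.113]
ft_force: [0.4, -0.3, -0.3]
opening: 0.43
grip_force: 30.0
```

```bash
python3 d.py "639 275.2 38 63.8"; python3 w.py 639 275 9 24 58 w10
```

```text
t 26.67 grasp [639.4 274.7  50.7] rot [ 1.7992e+02 -7.0000e-02  6.3780e+01] F [ 0.4 -0.3 -0.3] open 40.8 gf 30.0
639 275.2 38 63.8 | chunk [ 0.002 -0.004  0.085] turn -0.0 rows>= 2
wrist 3816 [642.1 279.6  69.9  61.7 -26.5] z [12.9 15.2 16.8] tbl -0.8239521031353974
```

View pics/w10.png

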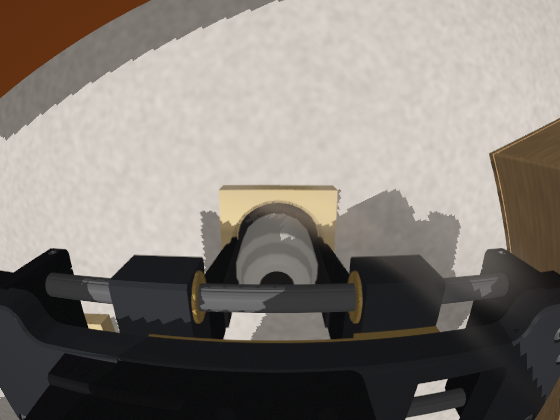

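The gland (237..317) is centred over the round recess in the nest (219..338). Lowering.

Emit:
arm_command --rows '[[[0,0,0.03,0,0,0,-1],[0,0,0.05,0,0,0,-1],[0,0,0.065,0,0,0,-1],[0,0,0.073,0,0,0,-1],[0,0,0.078,0,0,0,-1],[0,0,0.08,0,0,0,-1],[0,0,0.08,0,0,0,-1],[0,0,0.08,0,0,0,-1]]]'

```text
t: 27.38
eef_pos: [639.0, 275.2, 208.4]
tcp_rot: [3.141, -0.0, 1.114]
ft_force: [0.8, 0.1, -0.8]
opening: 0.434
grip_force: 30.0
```

Emit:
arm_command --rows '[[[0,0,0.004,0,0,0,-1],[0,0,0.004,0,0,0,-1],[0,0,0.004,0,0,0,-1]]]'

```text
t: 27.63
eef_pos: [639.0, 275.1, 208.2]
tcp_rot: [3.141, -0.0, 1.114]
ft_force: [-1.9, -1.0, 5.7]
opening: 0.433
grip_force: 30.0
```

It has touched down. Releasing and rising.

Emit:
arm_command --rows '[[[0,0,0,0,0,0,0],[0,0,0,0,0,0,0.3],[0,0,0,0,0,0,1],[0,0,0,0,0,0,1],[0,0,0,0,0,0,1],[0,0,0,0,0,0,1],[0,0,-0.1,0,0,0,1],[0,0,-0.3,0,0,0,1],[0,0,-0.6,0,0,0,1],[0,0,-0.6,0,0,0,1]]]'

```text
t: 28.47
eef_pos: [639.9, 275.5, 304.7]
tcp_rot: [3.135, -0.006, 1.114]
ft_force: [0.1, 0.1, 0.5]
opening: 0.993
grip_force: 0.0
```

Emit:
arm_command --rows '[[[-0.2,0,-0.2,0,0,0,1],[-0.4,0,-0.4,0,0,0,1],[-0.6,0,-0.5,0,0,0,1],[-0.6,0,-0.5,0,0,0,1],[-0.6,0,-0.5,0,0,0,1],[-0.6,0,-0.5,0,0,0,1]]]'

```text
t: 28.97
eef_pos: [599.4, 194.5, 372.6]
tcp_rot: [3.141, -0.0, 1.113]
ft_force: [-0.6, -0.5, -0.9]
opening: 0.999
grip_force: 0.0
```

```bash
python3 - <<'E'
from h import *
s=state();p,d=read_camera("wrist");P=cloud("wrist",d,s)
q=P[near(P,(639.5,275),24,50,65)];print("gland cap",len(q),q[:,2].max(),np.median(q[:,2]),rect(q[:,:2]))
q=P[near(P,(639.5,275),60,9,24)];print("nest",rect(q[:,:2]))
for n in("top","side"):
    p2,_=read_camera(n); cv2.imwrite(f"pics/{n}F.png",p2[:,:,::-1])
im=np.hstack([cv2.resize(cv2.imread(f"pics/{n}F.png"),(400,300)) for n in("top","side")]+[])
cv2.imwrite("pics/F.png",np.vstack([im,np.hstack([cv2.resize(p[:,:,::-1],(400,300)),im[:,:400]])]))
print(state()["t"])
E
```

```text
gland cap 961 57.850519620674845 54.82818862619496 [639.  276.3  31.6  30.   63.7]
nest [640.3 275.5  70.4  70.   63.7]
29.1167
```

View pics/F.png

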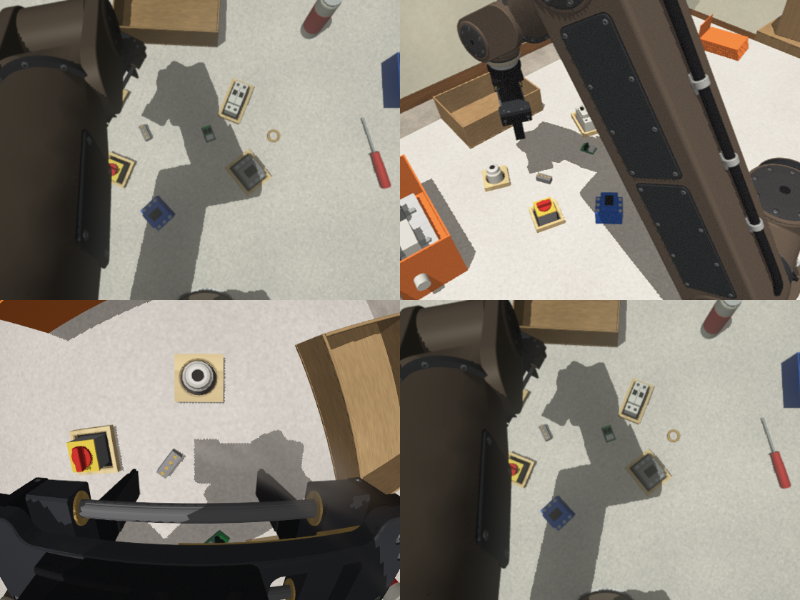

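All four parts sit in their nests. In the top view the contactor is at (248,172) and the breaker at (236,98). In the wrist view the isolator is at (90,450) and the gland at (198,377), and the gland's cap measures about 56 mm, which is right for a seated part. The board is where it was, at (208,133), the same as its first position at half scale. Handing in.

```bash
python3 -c "
from cell import *
print(job_done())"
```

```text
the job is handed in; nothing more can be done
None
```

The contactor, breaker, isolator and gland are each set down in the nest of their shape, in that order, the green board is where it was, and the job was handed in at about 29 s of the 107 s allowed.

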